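# Dock the ring charging block

## Robot

A 7-joint arm with a two-finger parallel gripper is mounted at the origin on the work surface. World frame = base frame: x ahead of the robot, y to its left, z up, the work surface at z = 0. Lengths are in m, angles in rad, forces in N, time in s.
With the tool pointing down it reaches from about 0.4 to 0.85 m from the base axis. Payload 10.4 kg.
Tool frame: the origin (TCP) lies at the very end of the fingers, on their centre line; the grasp point (between the pads) lies 19 mm behind it; z points along the fingers, y is the line along which they close (so a half turn about z gives the same grasp; the last joint's range is limited). The gripper opens to 87 mm and grips with 3 to 60 N. Pads are 19 mm wide; open, the fingers measure 117 mm over their backs; the gripper's body (75 mm by 190 mm) begins 51 mm behind the grasp point.
Start: joints at [1.287, 0.332, -0.065, 1.46, 0.022, 1.35, -0.088], TCP at [0.161, -0.604, 0.223] pointing down, gripper open.
Joint ranges: [-2.6, 2.6], [-0.5, 2.12], [-1.47, 1.34], [0.16, 2.42], [-1.27, 4.41], [0.06, 2.06], [-2.6, 2.6]. Speed limits (rad/s): [2.22, 2.22, 2.79, 2.79, 3.14, 3.14, 3.14].

## Interface

Orientations are given as a unit quaternion [x, y, z, w].
In Python, from bench import * gives the robot as it stands.
- The arm moves only by the tool carry_out, never from a script. Its argument "deltas" is a list of rows, each an object with "hand": the finger opening in mm, from 0 to 87; "dp": the shift along the tool's x, y, z each as a share of 250 mm, from -1 to 1, a list of three; "spin": the turn about the tool's z as a share of pi rad, from -1 to 1. In form: [{"hand": hand, "dp": [dx, dy, dz], "spin": spin}, ...]. A call has 1 to 20 rows; each row is the pose to reach, as a shift and turn from the pose commanded when the call began, along the tool's axes at that moment, turning the shorter way round; what a row does not reach only later rows make up. A row lasts 1/10 s, in which the tool goes at most 50 mm and 8.59 degrees, less where a joint would pass 70% of its speed; a pose out of reach is approached as far as the arm can. A call with a number of a shift or a turn outside -1 to 1 is refused whole. A call with a gripper value outside its range is refused whole. The fingers move at their own pace and stop on an object; "force" is the grip in N (left out, the last holds). Time passes only in rows, so rows that repeat a pose let the fingers close. It gives the time, the measured TCP pose, the force, the opening and the grip force at its end, in the units of the state.
- read_state(): the state, without advancing time (a new reading comes with each control period).
- camera(name): name is "side" or "top"; returns the picture (384x512x3 uint8, red, green, blue); there is no depth.
- get_calibration(name): a dict with "fx", "fy", "cx", "cy" (pixels), "R" (3x3) and "t" (3): a world point X has camera coordinates R X + t. Camera axes: x right, y down, z forward; pixel columns grow to the right and rows downward; lengths in m; the calibration is good to about 2 mm. A picture is of the moment at which its call begins. get_calibration takes no time and is no camera call.
- close_job(): hands the job in; it is judged then, once.
The state is a dict: "time": time; "joint_positions": joint angles; "joint_vel": joint speeds; "joint_torque": joint torques, N m; "ee_pos": TCP position; "eef_rot": TCP orientation; "ft_force": force on the tool from outside, world axes, zero at the start; "torque": the same for the moment, N m; "width": finger opening in m; "grip_force": force on a finger pad.
Only numpy, scipy, OpenCV 4.12 (cv2) and the standard library are available. Lean on these libraries where they do the work, as an engineer would, in place of code of your own. Each camera call takes 0.05 s, during which the arm holds its last target. There are 200 camera calls.

## Task

Lift the loose aluminium dust cover off the charging dock and stand it upright in the middle of the green plate. Then plug the beechwood ring block into the dock: bring it into the dock's channel, plug first and standing flat on the dresser, and push it in until the plug is fully home and the block sits against the socket. Leave the black jar, the yellow hair roller and the jewelry stand with its swinging arm undisturbed.

Things in the scene. Friction and masses are not known exactly. Their poses are not given: they have to be found in the camera images.
- dock: Charging dock, fixed to the dresser. Slate socket housing, 60 long (local x 0 to +60), 76 wide, 50 high, with a channel in front of it between two grey walls (local x -98 to 0, each 8 thick, 44 high, inner faces at local y +-31; no floor, the block slides on the dresser). Origin: on the dresser top, under the centre of the socket's mouth. x points into the socket (plug-in direction), z up.
- socket_mouth (a point): Centre of the dock's socket mouth, 22 above the dresser, in the plane of the housing's front face; axes as the dock's. The hole is 39 wide (y), 24 high (z), 34 deep (x); its sides flare to 47 wide over the first 8 mm.
- block: Beechwood ring block, loose, 0.25 kg: 110 long (x), 56 wide (y), 44 high, three metal rings on top (local x -12, +12, +36, up to 64 high), black plug on its +x end face. Origin: underside centre of the wooden body (end faces at x +-55). Starts just before the channel's open end, plug roughly towards it. Fully home, its origin is 55 before the dock's, its back end 12 out of the channel.
- plug_tip (a point): Centre of the end face of the block's plug (local x +85, height 22). The plug is 30 long (x), 36 wide (y), 20 high (z). Fully home it lies 30 mm inside the socket mouth. Axes as the block's.
- cover: Loose aluminium dust cover, 0.12 kg, a small bridge: top plate 80 (x) by 56 (y), from 40 to 46 high, on two end plates (6 thick, 52 wide, outer faces at x +-40) down to 0; blue handle on top, 16 (x) by 44 (y), from 46 to 76 high. Origin: underside centre. Starts straddling the socket housing, origin 10 above the dresser, one end plate before the socket; lift it straight up 45 to clear.
- plate: Round green ceramic plate, loose, 170 in diameter, 8 thick with a flat top. Origin: underside centre.
- jar: Closed black glass jar, loose, 70 in diameter, about 85 high, standing. Origin: underside centre. Bystander.
- roller: Yellow plastic hair roller, loose, 49 in diameter, 65 high, standing on end. Origin: underside centre. Bystander.
- stand: Jewelry stand, fixed: wooden foot 110 in diameter, 14 high, thin aluminium post 278 high, with a 130 long swinging aluminium arm at height 235. Origin: underside centre. Bystander.
- lever_tip (a point): Upturned end of the jewelry stand's swinging arm, 68 from the post's axis, height 247.
There are look-alikes about, which are no part of the job. There is more than one size of the cover; the job needs the smallest.

How it is judged:
By the outcome, as a careful person would: the job done as asked, in the order asked, and still so for the second after the job is handed in, with the robot touching nothing.
It also fails if it takes over 72 s, if anything falls off the work surface, if the arm or the gripper's body presses on something with over 40 N, if the wrist force passes 120 N, or if a joint passes its speed limit or range.

## Working session

There is one attempt and no reset: what is moved stays moved. The work goes in short steps, Python scripts to look and compute and a tool call to move; the robot and the scene stay as the last step left them, time stands still between calls to the robot, and variables do not carry over. Pictures are saved under pics/ and viewed, at most 11 in all, crops included, and the job is handed in when it is done.

Besides the shell and the picture viewer there is one more tool, called after ">>>" as name(argument=value, ...) on one line, values as JSON. carry_out: Moves the arm, as the interface text tells. Its arguments: {"type":"object","properties":{"deltas":{"type":"array","items":{"type":"object","properties":{"hand":{"type":"number"},"dp":{"type":"array","items":{"type":"number","minimum":-1,"maximum":1}},"spin":{"type":"number","minimum":-1,"maximum":1}}}},"force":{"type":"number"}},"required":["deltas"]}

```bash
mkdir -p pics
python3 - <<'E'
from bench import *
import cv2
for n in ("top","side"):
    im=camera(n); cv2.imwrite(f"pics/{n}0.png",cv2.resize(im[:,:,::-1],(800,600),interpolation=cv2.INTER_CUBIC)); cv2.imwrite(f"raw_{n}.png",im[:,:,::-1])
    print(get_calibration(n))
s=read_state();print(s)
E
```

```text
{'fx': 393.106199153353, 'fy': 393.106199153353, 'cx': 255.01569953736316, 'cy': 190.75943290440813, 'R': array([[ 0.00685574, -0.99977112,  0.02026605],
       [-0.98621673, -0.01011048, -0.16514943],
       [ 0.16531653, -0.0188545 , -0.98606032]]), 't': array([-0.01661135,  0.6012227 ,  1.31653921])}
{'fx': 366.63255170331877, 'fy': 366.63255170331877, 'cx': 260.48149762392393, 'cy': 188.28491130752002, 'R': array([[-0.87055238, -0.49174389,  0.01806927],
       [-0.36243496,  0.61592944, -0.69947968],
       [ 0.33283546, -0.61548263, -0.71442402]]), 't': array([0.48140699, 0.32782763, 1.1370634 ])}
{'time': 0.1, 'joint_positions': array([ 1.2874161 ,  0.33282865, -0.06470863,  1.46084611,  0.02159281,
        1.34986745, -0.08849482]), 'joint_vel': array([ 1.95311719e-04, -5.13593546e-04, -3.37402108e-05, -1.16041123e-03,
        1.14353091e-03,  1.16851526e-03,  2.40517605e-03]), 'joint_torque': array([ 1.28261716e-03, -6.24546933e+01,  2.44543614e-02, -3.90718853e+01,
       -6.14195969e-02,  3.65304714e-02,  6.27730537e-05]), 'ee_pos': array([ 0.16106606, -0.60354588,  0.22182639]), 'eef_rot': array([ 9.91509053e-01,  1.30036169e-01, -1.03649510e-04, -6.18615676e-04]), 'ft_force': array([ 0.81325015, -0.57032201, -0.54571538]), 'torque': array([ 0.01196993, -0.02302082, -0.00867575]), 'grip_force': 0.0, 'width': 0.08686686493219092}
```

View pics/top0.png

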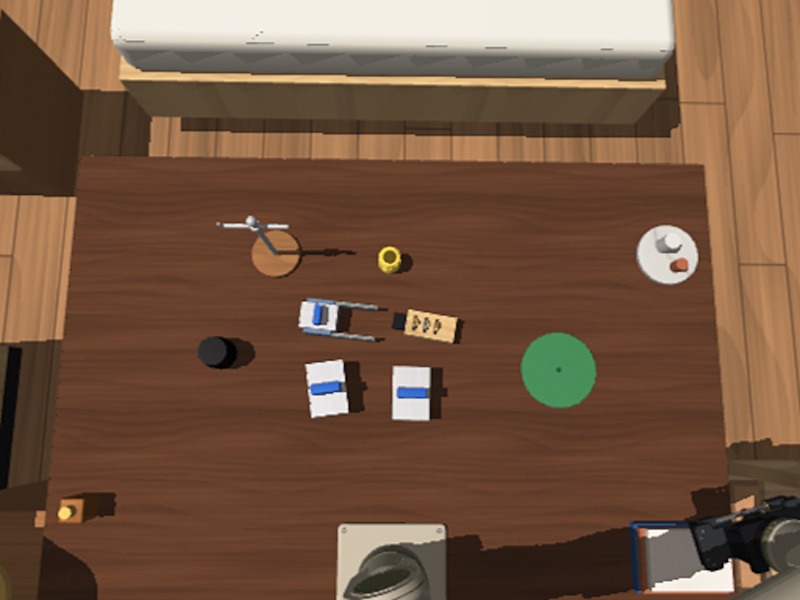

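View pics/side0.png

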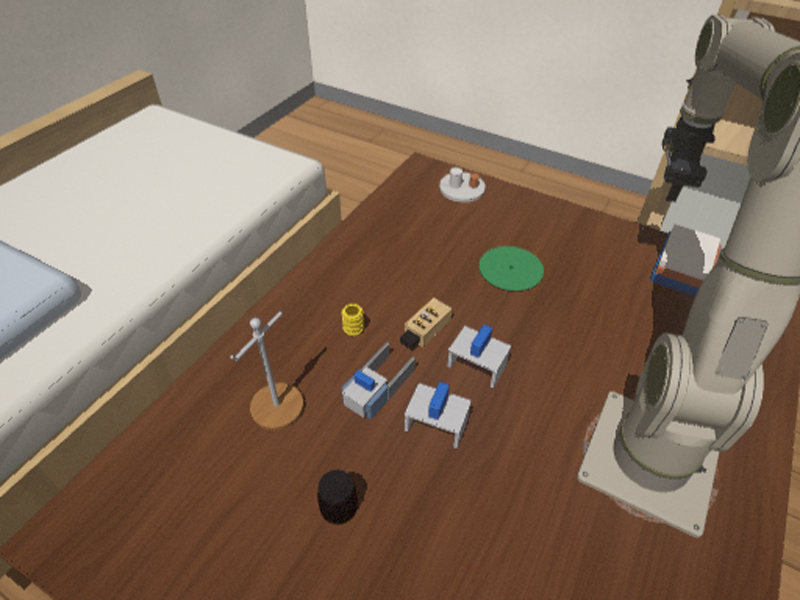

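The top view shows the dock and cover near (340,317) with its channel opening to the right. The block is at (430,325), the plate at (558,370), the roller at (390,260), the stand at (276,252) and the jar at (216,352). The two covers off the dock are the larger look-alikes. I'll zoom in.

Run:
```python
import cv2
a=cv2.imread("raw_top.png"); c=a[180:230,185:305]; cv2.imwrite("pics/t1.png",cv2.resize(c,None,fx=6.5,fy=6.5,interpolation=cv2.INTER_CUBIC))
a=cv2.imread("raw_side.png"); c=a[185:270,212:297]; cv2.imwrite("pics/s1.png",cv2.resize(c,None,fx=7,fy=7,interpolation=cv2.INTER_CUBIC))
```

```text
(no output)
```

View pics/t1.png

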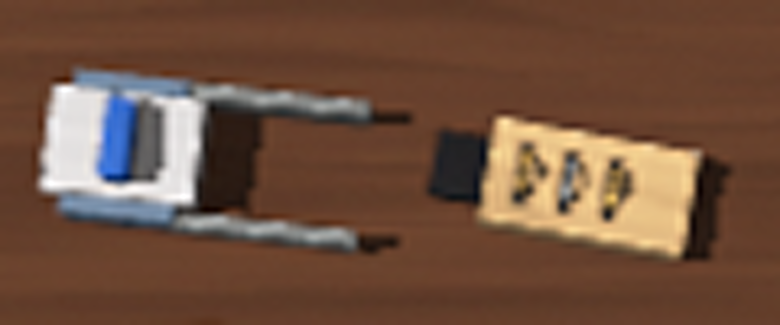

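View pics/s1.png

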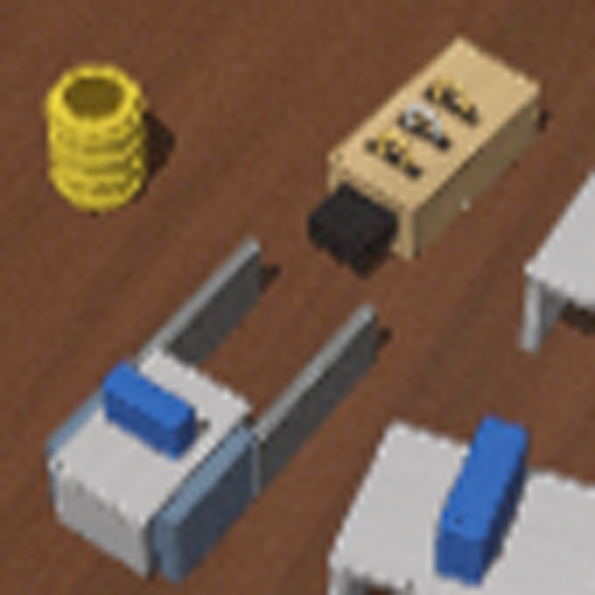

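The crops show the cover's top-plate corners, the handle, the wall ends and the block's corners clearly. I'll fit planar poses from both views.

```bash
cat > h.py <<'E'
import numpy as np, cv2
from bench import *
from scipy.optimize import least_squares
K={n:get_calibration(n) for n in("top","side")}
def proj(n,X):
    k=K[n]; c=np.asarray(X)@k["R"].T+k["t"]; return np.c_[k["fx"]*c[:,0]/c[:,2]+k["cx"],k["fy"]*c[:,1]/c[:,2]+k["cy"]]
def raw(p,s,o): return (np.asarray(p,float)+.5)/s-.5+np.array(o)
def world(q,P):
    P=np.asarray(P,float)/1000; c,s=np.cos(q[2]),np.sin(q[2])
    return np.c_[q[0]+c*P[:,0]-s*P[:,1],q[1]+s*P[:,0]+c*P[:,1],P[:,2]]
def fit(obs,q0):  # obs: list (cam, local mm pts, raw px)
    f=lambda q:np.concatenate([(proj(n,world(q,P))-p).ravel() for n,P,p in obs])
    r=least_squares(f,q0,loss="soft_l1",x_scale=[.01,.01,.1]); return r.x,np.abs(r.fun).reshape(-1,2).round(1)
def ray(n,p,z):
    k=K[n]; d=k["R"].T@np.array([(p[0]-k["cx"])/k["fx"],(p[1]-k["cy"])/k["fy"],1]); o=-k["R"].T@k["t"]; return o+d*(z-o[2])/d[2]
E
cat > m.py <<'E'
from h import *
T=lambda p:raw(p,6.5,(185,180)); S=lambda p:raw(p,7,(212,185))
np.set_printoptions(suppress=True,precision=4)
dock=[("top",[(-98,-35,44),(-98,35,44),(60,-38,50),(60,38,50),(0,-38,50)],T([(368,108),(355,239),(75,70),(58,205),(192,82)])),
 ("side",[(-98,-35,44),(-98,35,44),(0,38,50),(60,38,50),(60,-38,50)],S([(252,243),(368,310),(252,435),(165,515),(47,447)]))]
cover=[("top",[(40,-28,56),(-40,-28,56),(-40,28,56),(40,28,56),(8,-22,86),(-8,-22,86),(-8,22,86),(8,22,86)],T([(52,84),(205,100),(190,205),(38,190),(112,95),(136,97),(125,182),(100,180)])),
 ("side",[(40,-28,56),(-40,-28,56),(-40,28,56),(40,28,56),(-8,-22,86),(-8,22,86),(8,-22,86)],S([(50,465),(150,345),(250,410),(152,520),(122,362),(195,407),(105,378)]))]
block=[("top",[(55,-28,44),(-55,-28,44),(-55,28,44),(55,28,44)],T([(497,115),(703,152),(686,258),(478,222)])),
 ("side",[(55,-28,44),(-55,-28,44),(-55,28,44),(55,28,44)],S([(330,157),(462,38),(540,90),(412,208)]))]
for n,o in(("dock",dock),("cover",cover),("block",block)):
    q,r=fit(o,[.55,.1,1.5]); print(n,q,np.degrees(q[2]),r.tolist())
    for i in o: print("  ",i[0],fit([i],q)[0])
for n in("top","side"):
    im=cv2.imread(f"raw_{n}.png"); g=im.astype(int); m=((g[:,:,1]>g[:,:,2]*1.5)&(g[:,:,1]>g[:,:,0]*1.3)&(g[:,:,1]>60)).astype(np.uint8)
    k,l,st,ce=cv2.connectedComponentsWithStats(m); i=1+st[1:,4].argmax(); c=max(cv2.findContours((l==i).astype(np.uint8),0,1)[0],key=len)
    e=cv2.fitEllipse(c); print("plate",n,e,ray(n,e[0],.008))
E
python3 m.py
```

```text
dock [0.5592 0.1367 1.4621] 83.7745882020802 [[0.3, 0.2], [0.2, 0.4], [0.2, 0.8], [0.3, 0.1], [0.6, 0.6], [0.6, 0.2], [0.4, 0.3], [0.3, 0.4], [1.2, 1.6], [0.4, 0.5]]
   top [0.5578 0.1362 1.4644]
   side [0.5607 0.1369 1.4594]
cover [0.5603 0.1658 1.4832] 84.9822640872917 [[0.2, 0.1], [0.2, 0.1], [0.3, 0.2], [0.4, 0.1], [1.0, 0.3], [0.0, 0.2], [0.2, 0.4], [0.7, 0.5], [0.2, 0.2], [1.2, 0.5], [0.6, 0.8], [0.4, 0.6], [0.3, 0.2], [0.9, 0.1], [0.4, 0.8]]
   top [0.5595 0.1655 1.4733]
   side [0.5613 0.1659 1.5003]
block [ 0.5424 -0.0825  1.3964] 80.0069598747262 [[0.1, 0.0], [0.5, 0.1], [0.5, 0.5], [0.2, 0.7], [0.1, 0.2], [0.1, 0.1], [0.8, 0.3], [0.6, 0.2]]
   top [ 0.5414 -0.0831  1.4043]
   side [ 0.5433 -0.0817  1.3878]
plate top ((357.0584716796875, 236.47389221191406), (45.72651672363281, 47.73848342895508), 142.48760986328125) [ 0.4482 -0.3742  0.008 ]
plate side ((326.8544006347656, 171.49444580078125), (26.668901443481445, 40.57594299316406), 99.45875549316406) [ 0.449  -0.3712  0.008 ]
```

```bash
cat >> h.py <<'E'
def st():
    s=read_state(); q=s["eef_rot"]; th=2*np.arctan2(q[1],q[0]); th=(th+np.pi)%(2*np.pi)-np.pi
    tilt=np.degrees(2*np.hypot(q[2],q[3])); return s,s["ee_pos"],th,tilt
def go(x,y,z,thdeg):
    s,p,th,tilt=st(); d=np.array([x,y,z])-p
    dp=np.array([d[0]*np.cos(th)+d[1]*np.sin(th),d[0]*np.sin(th)-d[1]*np.cos(th),-d[2]])/.25
    print("t",s["time"].__round__(2),"pos",p.round(4),"th",np.degrees(th).round(2),"tilt",tilt.round(2),"w",round(s["width"],4),"gf",round(s["grip_force"],1),"F",s["ft_force"].round(1),"j",np.round(s["joint_positions"],2))
    print("dp",dp.round(4),"spin",round(float(-(((thdeg-np.degrees(th))+180)%360-180)/180),4))
E
python3 - <<'E'
from h import *
go(.5603,.1658,.2,-5.7)
for p,z in(((218,225),.247),((290,227),.235),((255,220),.278),((276,252),.014)): print(ray("top",raw(p,800/512,(0,0)),z).round(3))
print("roller",ray("top",raw((390,258),800/512,(0,0)),.065))
E
```

```text
t 0.1 pos [ 0.1611 -0.6035  0.2218] th 14.94 tilt 0.07 w 0.0869 gf 0.0 F [ 0.8 -0.6 -0.5] j [ 1.29  0.33 -0.06  1.46  0.02  1.35 -0.09]
dp [ 2.3365 -2.5615  0.0873] spin 0.1147
[0.708 0.342 0.247]
[0.709 0.205 0.235]
[0.71  0.264 0.278]
[0.713 0.271 0.014]
roller [0.68964217 0.00888449 0.065     ]
```

>>> carry_out(deltas=[{"hand":87,"dp":[0.78,-0.854,0],"spin":0.115},{"hand":87,"dp":[0.78,-0.854,0],"spin":0.115},{"hand":87,"dp":[0.78,-0.854,0],"spin":0.115},{"hand":87,"dp":[0.78,-0.854,0],"spin":0.115},{"hand":87,"dp":[0.78,-0.854,0],"spin":0.115},{"hand":87,"dp":[0.78,-0.854,0],"spin":0.115},{"hand":87,"dp":[0.78,-0.854,0],"spin":0.115},{"hand":87,"dp":[0.78,-0.854,0],"spin":0.115}], force=30)

```text
time: 0.9
ee_pos: [0.2947, -0.3469, 0.2226]
eef_rot: [0.999, -0.049, -0.0, 0.0]
ft_force: [-0.3, 0.6, 0.5]
width: 0.0869
grip_force: 0.0
```

```bash
python3 -c "
from h import *
go(.5603,.1658,.2,-5.7)"
```

```text
t 0.9 pos [ 0.2947 -0.3469  0.2226] th -5.66 tilt 0.03 w 0.0869 gf 0.0 F [-0.3  0.6  0.5] j [ 1.   -0.03 -0.23  1.87 -0.01  1.3  -0.9 ]
dp [ 0.855  -2.1455  0.0903] spin 0.0002
```

>>> carry_out(deltas=[{"hand":87,"dp":[0.43,-1,0],"spin":0},{"hand":87,"dp":[0.43,-1,0],"spin":0},{"hand":87,"dp":[0.43,-1,0],"spin":0},{"hand":87,"dp":[0.43,-1,0],"spin":0},{"hand":87,"dp":[0.43,-1,0],"spin":0},{"hand":87,"dp":[0.43,-1,0],"spin":0},{"hand":87,"dp":[0.43,-1,0],"spin":0}])

```text
time: 1.6
ee_pos: [0.4278, -0.1074, 0.2225]
eef_rot: [0.999, -0.048, 0.0, -0.0]
ft_force: [0.1, -1.1, 0.5]
width: 0.087
grip_force: 0.0
```

>>> carry_out(deltas=[{"hand":87,"dp":[0.425,-1,0],"spin":0},{"hand":87,"dp":[0.425,-1,0],"spin":0},{"hand":87,"dp":[0.425,-1,0],"spin":0},{"hand":87,"dp":[0.425,-1,0],"spin":0},{"hand":87,"dp":[0.425,-1,0],"spin":0},{"hand":87,"dp":[0.425,-1,0],"spin":0},{"hand":87,"dp":[0.425,-1,0],"spin":0}])

```text
time: 2.3
ee_pos: [0.5582, 0.13, 0.2214]
eef_rot: [0.999, -0.049, -0.001, -0.001]
ft_force: [-0.9, -0.4, -0.4]
width: 0.0873
grip_force: 0.0
```

```bash
python3 -c "
from h import *
go(.5603,.1658,.061,-5.7)"
```

```text
t 2.3 pos [0.5582 0.13   0.2214] th -5.65 tilt 0.14 w 0.0873 gf 0.0 F [-0.9 -0.4 -0.4] j [ 0.34  0.31 -0.79  1.57  0.22  1.35 -2.14]
dp [-0.006  -0.1435  0.6414] spin 0.0003
```

>>> carry_out(deltas=[{"hand":87,"dp":[-0.006,-0.143,0],"spin":0},{"hand":87,"dp":[-0.006,-0.143,0.2],"spin":0},{"hand":87,"dp":[-0.006,-0.143,0.4],"spin":0},{"hand":87,"dp":[-0.006,-0.143,0.55],"spin":0},{"hand":87,"dp":[-0.006,-0.143,0.64],"spin":0},{"hand":87,"dp":[-0.006,-0.143,0.64],"spin":0},{"hand":87,"dp":[-0.006,-0.143,0.64],"spin":0}])

```text
time: 3.0
ee_pos: [0.56, 0.1624, 0.0629]
eef_rot: [0.999, -0.051, -0.0, 0.0]
ft_force: [-0.2, -0.1, 0.4]
width: 0.0873
grip_force: 0.0
```

Run:
```python
from h import *
go(.5603,.1658,.061,-5.7)
a=camera("top")[150:230,170:290,::-1]; b=camera("side")[170:290,190:310,::-1]
a=cv2.resize(a,None,fx=3.3,fy=3.3*1.5,interpolation=2); b=cv2.resize(b,None,fx=3.3,fy=3.3,interpolation=2)
cv2.imwrite("pics/g1.png",np.hstack([a,b]))
```

```text
t 3.0 pos [0.56   0.1624 0.0629] th -5.89 tilt 0.06 w 0.0873 gf 0.0 F [-0.2 -0.1  0.4] j [ 0.23  0.49 -0.74  1.72  0.37  1.08 -2.3 ]
dp [-0.0003 -0.0136  0.0078] spin -0.001
```

View pics/g1.png

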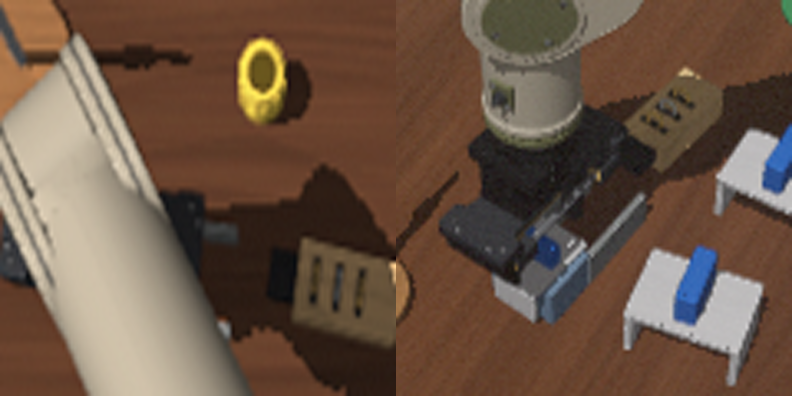

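The gripper straddles the blue handle in the side view, clear of the stand. I'll correct 3 mm and close.

>>> carry_out(deltas=[{"hand":87,"dp":[0,-0.013,0.006],"spin":0},{"hand":87,"dp":[0,-0.013,0.006],"spin":0},{"hand":10,"dp":[0,-0.013,0.006],"spin":0},{"hand":10,"dp":[0,-0.013,0.006],"spin":0},{"hand":10,"dp":[0,-0.013,0.006],"spin":0},{"hand":10,"dp":[0,-0.013,0.006],"spin":0},{"hand":10,"dp":[0,-0.013,0.006],"spin":0},{"hand":10,"dp":[0,-0.013,0.006],"spin":0},{"hand":10,"dp":[0,-0.013,0.006],"spin":0},{"hand":10,"dp":[0,-0.013,0.006],"spin":0}], force=30)

```text
time: 4.1
ee_pos: [0.5598, 0.1676, 0.061]
eef_rot: [0.999, -0.05, 0.0, 0.0]
ft_force: [-0.0, 0.3, -0.2]
width: 0.0311
grip_force: 0.0
```

>>> carry_out(deltas=[{"hand":10,"dp":[0,0,0],"spin":0},{"hand":10,"dp":[0,0,0],"spin":0},{"hand":10,"dp":[0,0,0],"spin":0},{"hand":10,"dp":[0,0,0],"spin":0},{"hand":10,"dp":[0,0,0],"spin":0}])

```text
time: 4.6
ee_pos: [0.5598, 0.1677, 0.061]
eef_rot: [0.999, -0.05, -0.0, -0.0]
ft_force: [0.4, 1.1, 0.1]
width: 0.0159
grip_force: 29.9
```

Gripped at 16 mm, which matches the handle. Lifting slowly at first, straight up by 150 mm.

>>> carry_out(deltas=[{"hand":10,"dp":[0,0,-0.05],"spin":0},{"hand":10,"dp":[0,0,-0.12],"spin":0},{"hand":10,"dp":[0,0,-0.2],"spin":0},{"hand":10,"dp":[0,0,-0.3],"spin":0},{"hand":10,"dp":[0,0,-0.45],"spin":0},{"hand":10,"dp":[0,0,-0.6],"spin":0},{"hand":10,"dp":[0,0,-0.6],"spin":0},{"hand":10,"dp":[0,0,-0.6],"spin":0}])

```text
time: 5.4
ee_pos: [0.5601, 0.1678, 0.2123]
eef_rot: [0.999, -0.05, 0.001, -0.0]
ft_force: [0.2, -0.6, -1.8]
width: 0.0157
grip_force: 29.9
```

```bash
python3 -c "
from h import *
go(.4485,-.373,.21,-5.7)"
```

```text
t 5.4 pos [0.5601 0.1678 0.2123] th -5.76 tilt 0.11 w 0.0157 gf 29.9 F [ 0.2 -0.6 -1.8] j [ 0.27  0.35 -0.8   1.56  0.25  1.34 -2.22]
dp [-0.227   2.1971  0.0092] spin -0.0003
```

>>> carry_out(deltas=[{"hand":10,"dp":[-0.01,0.1,0],"spin":0},{"hand":10,"dp":[-0.025,0.25,0],"spin":0},{"hand":10,"dp":[-0.04,0.4,0],"spin":0},{"hand":10,"dp":[-0.055,0.55,0],"spin":0},{"hand":10,"dp":[-0.07,0.7,0],"spin":0},{"hand":10,"dp":[-0.085,0.85,0],"spin":0},{"hand":10,"dp":[-0.1,1,0],"spin":0}])

```text
time: 6.1
ee_pos: [0.5085, -0.0801, 0.21]
eef_rot: [0.999, -0.05, -0.001, -0.0]
ft_force: [0.2, 0.6, -1.0]
width: 0.0155
grip_force: 29.9
```

>>> carry_out(deltas=[{"hand":10,"dp":[-0.015,0.15,0],"spin":0},{"hand":10,"dp":[-0.03,0.3,0],"spin":0},{"hand":10,"dp":[-0.045,0.45,0],"spin":0},{"hand":10,"dp":[-0.06,0.6,0],"spin":0},{"hand":10,"dp":[-0.075,0.75,0],"spin":0},{"hand":10,"dp":[-0.09,0.9,0],"spin":0},{"hand":10,"dp":[-0.1,1,0],"spin":0},{"hand":10,"dp":[-0.1,1,0],"spin":0}])

```text
time: 6.9
ee_pos: [0.4572, -0.3287, 0.2093]
eef_rot: [0.999, -0.053, -0.001, -0.0]
ft_force: [-0.2, -0.1, -1.2]
width: 0.0159
grip_force: 29.9
```

```bash
python3 -c "
from h import *
go(.4485,-.373,.0615,-5.7)"
```

```text
t 6.9 pos [ 0.4572 -0.3287  0.2093] th -6.11 tilt 0.16 w 0.0159 gf 29.9 F [-0.2 -0.1 -1.2] j [ 0.97  0.25 -0.5   1.62  0.12  1.31 -1.23]
dp [-0.0158  0.1799  0.5914] spin -0.0023
```

>>> carry_out(deltas=[{"hand":10,"dp":[-0.015,0.1,0],"spin":-0.002},{"hand":10,"dp":[-0.015,0.18,0.1],"spin":-0.002},{"hand":10,"dp":[-0.015,0.18,0.25],"spin":-0.002},{"hand":10,"dp":[-0.015,0.18,0.4],"spin":-0.002},{"hand":10,"dp":[-0.015,0.18,0.5],"spin":-0.002},{"hand":10,"dp":[-0.015,0.18,0.55],"spin":-0.002},{"hand":10,"dp":[-0.015,0.18,0.57],"spin":-0.002},{"hand":10,"dp":[-0.015,0.18,0.57],"spin":-0.002},{"hand":10,"dp":[-0.015,0.18,0.57],"spin":-0.002}])

```text
time: 7.8
ee_pos: [0.4524, -0.3696, 0.0699]
eef_rot: [0.999, -0.047, 0.001, 0.001]
ft_force: [-0.1, -0.1, -0.7]
width: 0.0161
grip_force: 29.9
```

Run:
```python
from h import *
go(.4485,-.373,.06,-5.7)
b=camera("side")[120:220,265:395,::-1]
cv2.imwrite("pics/p1.png",cv2.resize(b,None,fx=6,fy=6,interpolation=2))
```

```text
t 7.8 pos [ 0.4524 -0.3696  0.0699] th -5.39 tilt 0.12 w 0.0161 gf 29.9 F [-0.1 -0.1 -0.7] j [ 0.98  0.41 -0.46  1.72  0.21  1.05 -1.21]
dp [-0.0144  0.0152  0.0396] spin 0.0017
```

View pics/p1.png

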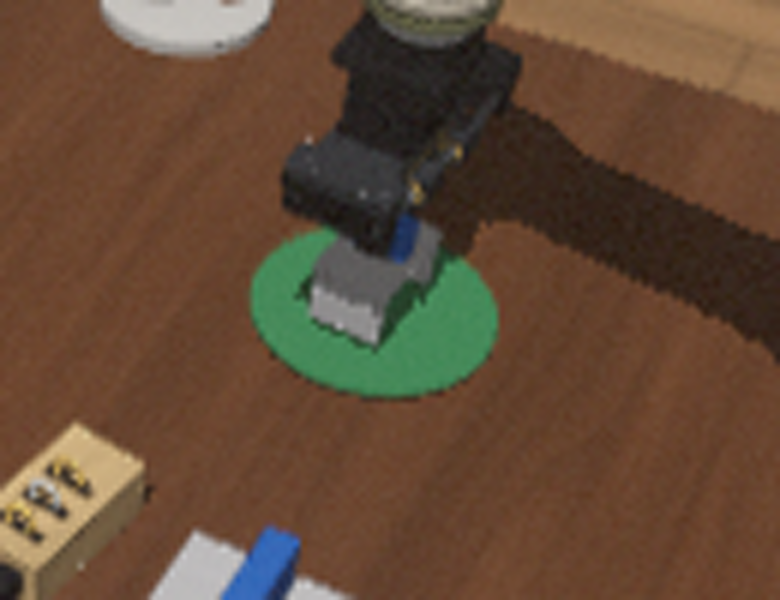

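The cover hangs a little above the plate centre, with its lower near edge at about (372,345) in the crop. I'll correct 4 mm and lower it.

>>> carry_out(deltas=[{"hand":10,"dp":[-0.014,0.015,0],"spin":0},{"hand":10,"dp":[-0.014,0.015,0.015],"spin":0},{"hand":10,"dp":[-0.014,0.015,0.03],"spin":0},{"hand":10,"dp":[-0.014,0.015,0.036],"spin":0},{"hand":10,"dp":[-0.014,0.015,0.036],"spin":0},{"hand":10,"dp":[-0.014,0.015,0.036],"spin":0}])

```text
time: 8.45
ee_pos: [0.4479, -0.3725, 0.0595]
eef_rot: [0.999, -0.047, -0.0, -0.0]
ft_force: [-0.0, 0.9, -1.4]
width: 0.0158
grip_force: 29.9
```

```bash
python3 -c "
from h import *
go(.4485,-.373,.059,-5.7)"
```

```text
t 8.45 pos [ 0.4479 -0.3725  0.0595] th -5.39 tilt 0.01 w 0.0158 gf 29.9 F [-0.   0.9 -1.4] j [ 0.99  0.42 -0.45  1.73  0.21  1.03 -1.21]
dp [0.0027 0.0018 0.002 ] spin 0.0017
```

>>> carry_out(deltas=[{"hand":10,"dp":[0,0,0.004],"spin":0},{"hand":10,"dp":[0,0,0.006],"spin":0},{"hand":10,"dp":[0,0,0.006],"spin":0}])

```text
time: 8.75
ee_pos: [0.4481, -0.3726, 0.059]
eef_rot: [0.999, -0.047, 0.0, 0.0]
ft_force: [-2.7, 2.4, 8.0]
width: 0.0156
grip_force: 29.9
```

In contact. Releasing.

>>> carry_out(deltas=[{"hand":60,"dp":[0,0,0],"spin":0},{"hand":60,"dp":[0,0,0],"spin":0},{"hand":60,"dp":[0,0,0],"spin":0},{"hand":60,"dp":[0,0,0],"spin":0},{"hand":60,"dp":[0,0,0],"spin":0},{"hand":60,"dp":[0,0,-0.05],"spin":0},{"hand":60,"dp":[0,0,-0.15],"spin":0},{"hand":60,"dp":[0,0,-0.3],"spin":0},{"hand":60,"dp":[0,0,-0.5],"spin":0},{"hand":87,"dp":[0,0,-0.5],"spin":0},{"hand":87,"dp":[0,0,-0.5],"spin":0}])

```text
time: 9.85
ee_pos: [0.4485, -0.3731, 0.1852]
eef_rot: [0.999, -0.047, 0.001, 0.001]
ft_force: [-0.3, 0.1, -1.1]
width: 0.0694
grip_force: 0.0
```

Run:
```python
from h import *
go(.5424,-.0825,.185,-10)
b=camera("side")[120:220,265:395,::-1]
cv2.imwrite("pics/p2.png",cv2.resize(b,None,fx=6,fy=6,interpolation=2))
```

```text
t 9.85 pos [ 0.4485 -0.3731  0.1852] th -5.4 tilt 0.2 w 0.0694 gf 0.0 F [-0.3  0.1 -1.1] j [ 1.01  0.3  -0.48  1.61  0.14  1.26 -1.16]
dp [ 2.6460e-01 -1.1924e+00  8.0000e-04] spin 0.0256
```

View pics/p2.png

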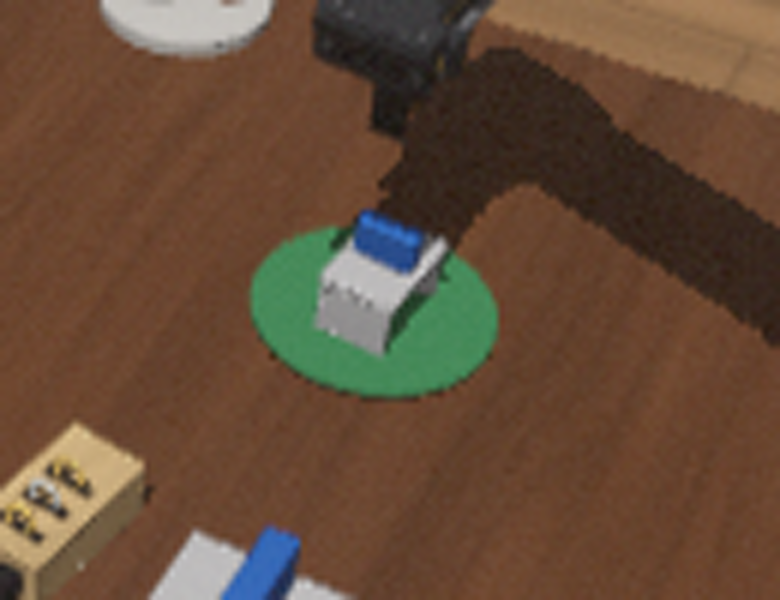

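The cover stands upright, centred on the plate: its base spans roughly (318,325)–(445,245) around the plate centre (375,312). Next is the block. The nearest look-alike cover may be close to the gripper body, so I'll check that clearance.

Run:
```python
from h import *
a=cv2.imread("raw_top.png")[225:275,235:295]; b=cv2.imread("raw_side.png")[200:260,275:335]
cv2.imwrite("pics/l.png",np.hstack([cv2.resize(a,(390,325),interpolation=2),cv2.resize(b,(390,390),interpolation=2)[:325]]))
f=lambda p:raw(p,800/512,(0,0))
t,s=f((412,392)),f((482,337))
r=least_squares(lambda X:np.r_[proj("top",[X])[0]-t,proj("side",[X])[0]-s],[.43,0,.08]); print(r.x,r.fun)
```

```text
[ 0.39462813 -0.03965774  0.09967901] [ 0.01395119  0.04696468 -0.04929704 -0.00864841]
```

View pics/l.png

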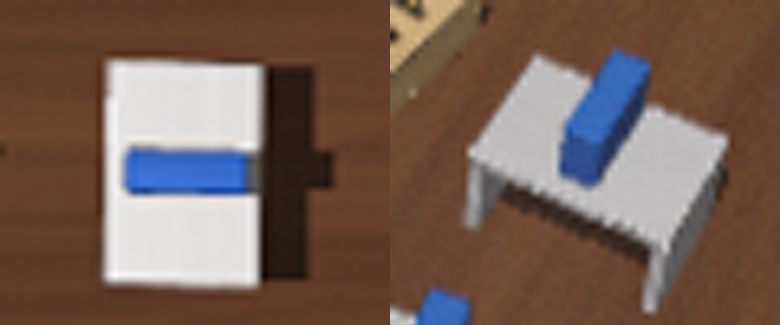

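The look-alike's handle is about 4 cm beyond the gripper body's edge and its top plate is below the body, so it's clear. I'll move over the block's rear and turn to close across its width.

```bash
python3 -c "
from h import *
go(.5349,-.1248,.185,80)"
```

```text
t 9.9 pos [ 0.4478 -0.3726  0.1835] th -5.39 tilt 0.05 w 0.073 gf 0.0 F [ 0.2  0.  -0.1] j [ 1.01  0.3  -0.48  1.61  0.14  1.26 -1.16]
dp [ 0.2538 -1.0197 -0.0058] spin -0.4744
```

>>> carry_out(deltas=[{"hand":87,"dp":[0.253,-1,0],"spin":-0.474},{"hand":87,"dp":[0.253,-1,0],"spin":-0.474},{"hand":87,"dp":[0.253,-1,0],"spin":-0.474},{"hand":87,"dp":[0.253,-1,0],"spin":-0.474},{"hand":87,"dp":[0.253,-1,0],"spin":-0.474},{"hand":87,"dp":[0.253,-1,0],"spin":-0.474},{"hand":87,"dp":[0.253,-1,0],"spin":-0.474},{"hand":87,"dp":[0.253,-1,0],"spin":-0.474},{"hand":87,"dp":[0.253,-1,0],"spin":-0.474},{"hand":87,"dp":[0.253,-1,0],"spin":-0.474},{"hand":87,"dp":[0.253,-1,0],"spin":-0.474},{"hand":87,"dp":[0.253,-1,0],"spin":-0.474}])

```text
time: 11.1
ee_pos: [0.5338, -0.1296, 0.1823]
eef_rot: [0.768, 0.641, -0.0, -0.001]
ft_force: [-0.2, -0.3, -0.4]
width: 0.087
grip_force: 0.0
```

```bash
python3 -c "
from h import *
go(.5349,-.1248,.02,80)"
```

```text
t 11.1 pos [ 0.5338 -0.1296  0.1823] th 79.68 tilt 0.08 w 0.087 gf 0.0 F [-0.2 -0.3 -0.4] j [ 0.86  0.29 -0.83  1.68  0.23  1.26 -0.19]
dp [0.0199 0.0009 0.6491] spin -0.0018
```

>>> carry_out(deltas=[{"hand":87,"dp":[0.018,0.001,0.1],"spin":-0.002},{"hand":87,"dp":[0.018,0.001,0.25],"spin":-0.002},{"hand":87,"dp":[0.018,0.001,0.4],"spin":-0.002},{"hand":87,"dp":[0.018,0.001,0.55],"spin":-0.002},{"hand":87,"dp":[0.018,0.001,0.62],"spin":-0.002},{"hand":87,"dp":[0.018,0.001,0.64],"spin":-0.002},{"hand":87,"dp":[0.018,0.001,0.64],"spin":-0.002},{"hand":87,"dp":[0.018,0.001,0.64],"spin":-0.002}])

```text
time: 11.9
ee_pos: [0.5365, -0.1254, 0.0247]
eef_rot: [0.765, 0.644, 0.001, 0.001]
ft_force: [0.5, -0.6, 0.6]
width: 0.087
grip_force: 0.0
```

```bash
python3 -c "
from h import *
go(.5349,-.1248,.02,80)"
```

```text
t 11.9 pos [ 0.5365 -0.1254  0.0247] th 80.24 tilt 0.14 w 0.087 gf 0.0 F [ 0.5 -0.6  0.6] j [ 0.77  0.48 -0.75  1.83  0.39  0.98 -0.31]
dp [ 0.0013 -0.0068  0.0188] spin 0.0014
```

>>> carry_out(deltas=[{"hand":87,"dp":[0,-0.006,0.018],"spin":0},{"hand":87,"dp":[0,-0.006,0.018],"spin":0},{"hand":45,"dp":[0,-0.006,0.018],"spin":0},{"hand":45,"dp":[0,-0.006,0.018],"spin":0},{"hand":45,"dp":[0,-0.006,0.018],"spin":0},{"hand":45,"dp":[0,-0.006,0.018],"spin":0},{"hand":45,"dp":[0,-0.006,0.018],"spin":0},{"hand":45,"dp":[0,-0.006,0.018],"spin":0},{"hand":45,"dp":[0,-0.006,0.018],"spin":0},{"hand":45,"dp":[0,-0.006,0.018],"spin":0}], force=30)

```text
time: 12.9
ee_pos: [0.534, -0.1251, 0.0186]
eef_rot: [0.764, 0.645, 0.0, 0.0]
ft_force: [1.3, -0.0, -0.1]
width: 0.0561
grip_force: 29.9
```

Run:
```python
from h import *
# block origin 43 ahead of TCP; dock (.5592,.1367,83.8deg)
c,s=np.cos(np.radians(83.8)),np.sin(np.radians(83.8))
for bx in(-215,-74): print(bx); d=(bx-43)/1000; go(.5592+d*c,.1367+d*s,.02,83.8)
a=camera("top")[165:230,190:310,::-1]; cv2.imwrite("pics/b1.png",cv2.resize(a,None,fx=6.5,fy=6.5,interpolation=2))
```

```text
-215
t 12.9 pos [ 0.534  -0.1251  0.0186] th 80.28 tilt 0.02 w 0.0561 gf 29.9 F [ 1.3 -0.  -0.1] j [ 0.77  0.49 -0.75  1.84  0.4   0.97 -0.32]
dp [ 0.0193 -0.014  -0.0056] spin -0.0196
-74
t 12.9 pos [ 0.534  -0.1251  0.0186] th 80.28 tilt 0.02 w 0.0561 gf 29.9 F [ 1.3 -0.  -0.1] j [ 0.77  0.49 -0.75  1.84  0.4   0.97 -0.32]
dp [ 0.5823 -0.0487 -0.0056] spin -0.0196
```

View pics/b1.png

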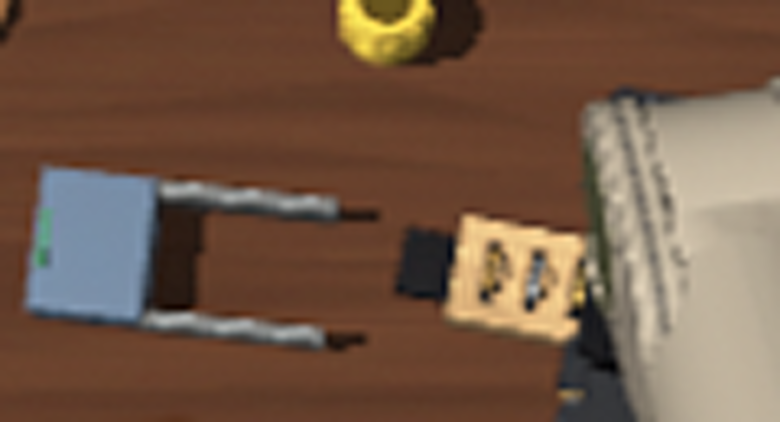

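The open dock is clear now: housing corners at (43,165), (160,180), (138,322) and (25,310), and wall ends at (338,208) and (323,337). The gripped block's front corners are at (463,213) and (443,320). I'll refine dock and block relative to each other in this one view.

Run:
```python
from h import *
np.set_printoptions(suppress=True,precision=4)
T=lambda p:raw(p,6.5,(190,165))
q,r=fit([("top",[(60,-38,50),(0,-38,50),(0,38,50),(60,38,50),(-98,-35,44),(-98,35,44)],T([(43,165),(160,180),(138,322),(25,310),(338,208),(323,337)]))],[.56,.13,1.46]); print("dock",q,np.degrees(q[2]),r.tolist())
b,r=fit([("top",[(55,-28,44),(55,28,44),(85,-18,32),(85,18,32)],T([(463,213),(443,320),(405,228),(397,293)]))],[.54,-.08,1.4]); print("block",b,np.degrees(b[2]),r.tolist())
s,p,th,_=st(); tip=p[:2]+.043*np.array([np.cos(th),np.sin(th)]); print("block by tcp",tip,np.degrees(th)); 
e=b[:2]-q[:2]; c,sn=np.cos(q[2]),np.sin(q[2]); print("block in dock (cam)",(c*e[0]+sn*e[1])*1e3,(-sn*e[0]+c*e[1])*1e3)
e=tip-q[:2]; print("tcp-block in dock", (c*e[0]+sn*e[1])*1e3,(-sn*e[0]+c*e[1])*1e3)
```

```text
dock [0.5568 0.1358 1.4662] 84.00915426090867 [[0.3, 0.4], [0.5, 0.0], [0.0, 0.1], [0.0, 0.3], [0.1, 0.0], [0.0, 0.1]]
block [ 0.5415 -0.082   1.4105] 80.8153977698424 [[0.1, 0.4], [0.5, 0.3], [0.0, 0.1], [0.5, 0.0]]
block by tcp [ 0.5412 -0.0828] 80.27676519391832
block in dock (cam) -218.20996607669233 -7.563208813538279
tcp-block in dock -219.02208862021484 -7.34364913691842
```

```bash
cat > d.py <<'E'
from h import *
import sys
c,s=np.cos(np.radians(83.9)),np.sin(np.radians(83.9))
for bx in map(float,sys.argv[1:]):
    d=(bx-43)/1000; print(bx); go(.5572+d*c,.136+d*s,.0186,83.9)
def indock():
    _,p,th,_=st(); e=p[:2]-np.array([.5572,.136]); print("tcp in dock",(c*e[0]+s*e[1])*1e3,(-s*e[0]+c*e[1])*1e3)
indock()
E
python3 d.py -212
```

```text
-212.0
t 12.95 pos [ 0.534  -0.1251  0.0186] th 80.28 tilt 0.02 w 0.0556 gf 29.9 F [ 0.9 -0.2 -1.3] j [ 0.77  0.49 -0.75  1.84  0.4   0.97 -0.32]
dp [ 0.0273 -0.0203  0.    ] spin -0.0201
tcp in dock -262.1297977948638 -4.640774622563123
```

>>> carry_out(deltas=[{"hand":45,"dp":[0.01,-0.01,0],"spin":-0.01},{"hand":45,"dp":[0.02,-0.02,0],"spin":-0.02},{"hand":45,"dp":[0.027,-0.02,0],"spin":-0.02},{"hand":45,"dp":[0.027,-0.02,0],"spin":-0.02},{"hand":45,"dp":[0.027,-0.02,0],"spin":-0.02}])

```text
time: 13.45
ee_pos: [0.5296, -0.1175, 0.0186]
eef_rot: [0.744, 0.668, -0.0, -0.0]
ft_force: [-4.3, -2.1, 6.1]
width: 0.0556
grip_force: 29.9
```

```bash
python3 d.py -150
python3 - <<'E'
from h import *
a=camera("top")[165:230,190:310,::-1]; cv2.imwrite("pics/b2.png",cv2.resize(a,None,fx=6.5,fy=6.5,interpolation=2))
E
```

```text
-150.0
t 13.45 pos [ 0.5296 -0.1175  0.0186] th 83.89 tilt 0.06 w 0.0556 gf 29.9 F [-4.3 -2.1  6.1] j [ 0.78  0.48 -0.77  1.85  0.4   0.97 -0.27]
dp [ 0.2481  0.0021 -0.    ] spin -0.0001
tcp in dock -255.0351392779143 0.5293533069152256
```

View pics/b2.png

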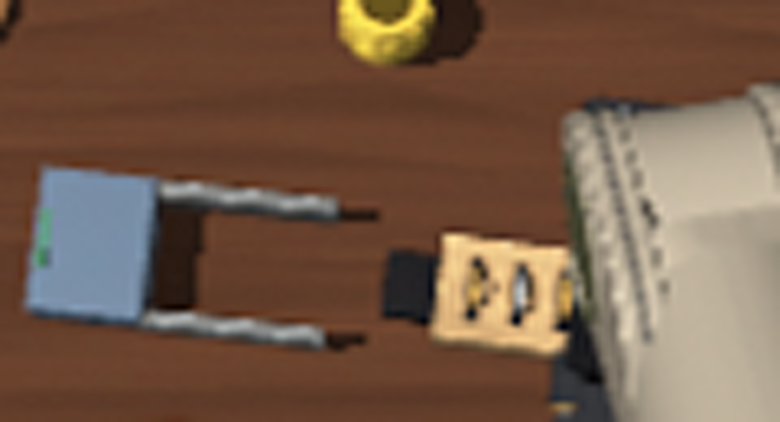

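The block is in line with the channel: its front mid is at (436,286) against the channel axis at (436,285), and the yaw matches. Advancing in steps.

>>> carry_out(deltas=[{"hand":45,"dp":[0.03,0.002,0],"spin":0},{"hand":45,"dp":[0.08,0.002,0],"spin":0},{"hand":45,"dp":[0.13,0.002,0],"spin":0},{"hand":45,"dp":[0.18,0.002,0],"spin":0},{"hand":45,"dp":[0.22,0.002,0],"spin":0},{"hand":45,"dp":[0.26,0.002,0],"spin":0},{"hand":45,"dp":[0.28,0.002,0],"spin":0},{"hand":45,"dp":[0.28,0.002,0],"spin":0}])

```text
time: 14.3
ee_pos: [0.5381, -0.0461, 0.0186]
eef_rot: [0.743, 0.669, 0.001, -0.0]
ft_force: [-0.3, 3.0, 2.9]
width: 0.0561
grip_force: 29.9
```

```bash
python3 d.py -100 -76
```

```text
-100.0
t 14.3 pos [ 0.5381 -0.0461  0.0186] th 83.98 tilt 0.09 w 0.0561 gf 29.9 F [-0.3  3.   2.9] j [ 0.66  0.48 -0.79  1.86  0.41  0.97 -0.41]
dp [ 1.603e-01 -1.200e-03 -1.000e-04] spin 0.0004
-76.0
t 14.3 pos [ 0.5381 -0.0461  0.0186] th 83.98 tilt 0.09 w 0.0561 gf 29.9 F [-0.3  3.   2.9] j [ 0.66  0.48 -0.79  1.86  0.41  0.97 -0.41]
dp [ 2.563e-01 -1.100e-03 -1.000e-04] spin 0.0004
tcp in dock -183.0737312194497 -0.3613230698308011
```

Inside the channel with no contact force. Continuing to about −78.

>>> carry_out(deltas=[{"hand":45,"dp":[0.03,-0.001,0],"spin":0},{"hand":45,"dp":[0.06,-0.001,0],"spin":0},{"hand":45,"dp":[0.1,-0.001,0],"spin":0},{"hand":45,"dp":[0.14,-0.001,0],"spin":0},{"hand":45,"dp":[0.17,-0.001,0],"spin":0},{"hand":45,"dp":[0.2,-0.001,0],"spin":0},{"hand":45,"dp":[0.2,-0.001,0],"spin":0}])

```text
time: 15.0
ee_pos: [0.5432, 0.003, 0.0186]
eef_rot: [0.744, 0.669, 0.0, -0.0]
ft_force: [0.4, 2.2, 3.4]
width: 0.0557
grip_force: 29.9
```

>>> carry_out(deltas=[{"hand":45,"dp":[0.02,0,0],"spin":0},{"hand":45,"dp":[0.035,0,0],"spin":0},{"hand":45,"dp":[0.05,0,0],"spin":0},{"hand":45,"dp":[0.05,0,0],"spin":0}])

```text
time: 15.4
ee_pos: [0.5445, 0.0139, 0.0186]
eef_rot: [0.744, 0.668, -0.0, 0.0]
ft_force: [-0.1, -2.2, 4.0]
width: 0.0558
grip_force: 29.9
```

```bash
python3 d.py -76
```

```text
-76.0
t 15.4 pos [0.5445 0.0139 0.0186] th 83.86 tilt 0.02 w 0.0558 gf 29.9 F [-0.1 -2.2  4. ] j [ 0.55  0.5  -0.8   1.85  0.42  0.98 -0.53]
dp [ 0.015  -0.0016  0.    ] spin -0.0002
tcp in dock -122.75487305434092 -0.39476426340403004
```

>>> carry_out(deltas=[{"hand":45,"dp":[0.012,0,0],"spin":0},{"hand":45,"dp":[0.024,0,0],"spin":0},{"hand":45,"dp":[0.034,0,0],"spin":0},{"hand":45,"dp":[0.034,0,0],"spin":0}])

```text
time: 15.8
ee_pos: [0.5454, 0.0221, 0.0186]
eef_rot: [0.744, 0.668, -0.0, 0.0]
ft_force: [-0.3, -5.0, 3.9]
width: 0.0558
grip_force: 29.9
```

The plug is about 13 mm into the mouth. Next: release, back off along the channel axis, and close the fingers to push.

>>> carry_out(deltas=[{"hand":80,"dp":[0,0,0],"spin":0},{"hand":80,"dp":[0,0,0],"spin":0},{"hand":80,"dp":[0,0,0],"spin":0},{"hand":80,"dp":[0,0,0],"spin":0},{"hand":80,"dp":[-0.1,0,0],"spin":0},{"hand":80,"dp":[-0.2,0,0],"spin":0},{"hand":0,"dp":[-0.24,0,0.02],"spin":0},{"hand":0,"dp":[-0.24,0,0.02],"spin":0},{"hand":0,"dp":[-0.24,0,0.02],"spin":0},{"hand":0,"dp":[-0.24,0,0.02],"spin":0},{"hand":0,"dp":[-0.24,0,0.02],"spin":0},{"hand":0,"dp":[-0.24,0,0.02],"spin":0},{"hand":0,"dp":[-0.24,0,0.02],"spin":0},{"hand":0,"dp":[-0.24,0,0.02],"spin":0},{"hand":0,"dp":[-0.24,0,0.02],"spin":0},{"hand":0,"dp":[-0.24,0,0.02],"spin":0},{"hand":0,"dp":[-0.24,0,0.02],"spin":0},{"hand":0,"dp":[-0.24,0,0.02],"spin":0},{"hand":0,"dp":[-0.24,0,0.02],"spin":0}])

```text
time: 17.7
ee_pos: [0.5389, -0.037, 0.0136]
eef_rot: [0.744, 0.668, -0.0, 0.0]
ft_force: [0.3, 0.6, -0.3]
width: 0.0005
grip_force: 0.0
```

```bash
python3 d.py -92
```

```text
-92.0
t 17.7 pos [ 0.5389 -0.037   0.0136] th 83.88 tilt 0.01 w 0.0005 gf 0.0 F [ 0.3  0.6 -0.3] j [ 0.64  0.49 -0.78  1.86  0.42  0.96 -0.44]
dp [ 0.156  -0.001  -0.0201] spin -0.0001
tcp in dock -173.99030656312627 -0.23410507891107046
```

>>> carry_out(deltas=[{"hand":0,"dp":[0.06,-0.001,0],"spin":0},{"hand":0,"dp":[0.11,-0.001,0],"spin":0},{"hand":0,"dp":[0.14,-0.001,0],"spin":0},{"hand":0,"dp":[0.16,-0.001,0],"spin":0},{"hand":0,"dp":[0.18,-0.001,0],"spin":0},{"hand":0,"dp":[0.19,-0.001,0],"spin":0},{"hand":0,"dp":[0.2,-0.001,0],"spin":0},{"hand":0,"dp":[0.2,-0.001,0],"spin":0}])

```text
time: 18.5
ee_pos: [0.5442, 0.0125, 0.0137]
eef_rot: [0.744, 0.668, 0.0, 0.0]
ft_force: [-0.1, -2.7, 2.7]
width: 0.0005
grip_force: 1.5
```

```bash
python3 d.py -76.5
```

```text
-76.5
t 18.5 pos [0.5442 0.0125 0.0137] th 83.86 tilt 0.03 w 0.0005 gf 1.5 F [-0.1 -2.7  2.7] j [ 0.55  0.5  -0.79  1.85  0.43  0.97 -0.53]
dp [ 0.0187 -0.0009 -0.0197] spin -0.0002
tcp in dock -124.1815952147296 -0.21907456706639003
```

Pushing against about 3 N of friction. Now small steps until it stops hard.

>>> carry_out(deltas=[{"hand":0,"dp":[0.006,0,0],"spin":0},{"hand":0,"dp":[0.012,0,0],"spin":0},{"hand":0,"dp":[0.012,0,0],"spin":0}])

```text
time: 18.8
ee_pos: [0.5444, 0.0153, 0.0136]
eef_rot: [0.744, 0.668, -0.0, 0.0]
ft_force: [0.4, -4.5, 4.0]
width: 0.0005
grip_force: 2.1
```

>>> carry_out(deltas=[{"hand":0,"dp":[0.004,0,0],"spin":0},{"hand":0,"dp":[0.006,0,0],"spin":0},{"hand":0,"dp":[0.006,0,0],"spin":0}])

```text
time: 19.1
ee_pos: [0.5445, 0.0161, 0.0136]
eef_rot: [0.744, 0.668, -0.0, 0.0]
ft_force: [-1.6, -6.6, 5.1]
width: 0.0006
grip_force: 3.3
```

```bash
python3 d.py -76.5
```

```text
-76.5
t 19.1 pos [0.5445 0.0161 0.0136] th 83.83 tilt 0.07 w 0.0006 gf 3.3 F [-1.6 -6.6  5.1] j [ 0.55  0.5  -0.79  1.85  0.43  0.97 -0.54]
dp [ 0.0041 -0.0006 -0.0199] spin -0.0004
tcp in dock -120.5317589711127 -0.15216185049183284
```

>>> carry_out(deltas=[{"hand":0,"dp":[0.006,0,0],"spin":0},{"hand":0,"dp":[0.006,0,0],"spin":0}])

```text
time: 19.3
ee_pos: [0.5445, 0.0161, 0.0136]
eef_rot: [0.744, 0.668, -0.001, 0.001]
ft_force: [-2.3, -10.7, 7.2]
width: 0.0006
grip_force: 5.6
```

>>> carry_out(deltas=[{"hand":0,"dp":[0.006,0,0],"spin":0},{"hand":0,"dp":[0.006,0,0],"spin":0}])

```text
time: 19.5
ee_pos: [0.5446, 0.0162, 0.0136]
eef_rot: [0.745, 0.667, -0.002, 0.001]
ft_force: [-3.8, -16.0, 9.6]
width: 0.0003
grip_force: 7.9
```

>>> carry_out(deltas=[{"hand":0,"dp":[0.004,0,0],"spin":0},{"hand":0,"dp":[0.004,0,0],"spin":0}])

```text
time: 19.7
ee_pos: [0.5446, 0.0162, 0.0136]
eef_rot: [0.745, 0.667, -0.003, 0.002]
ft_force: [-4.7, -18.2, 12.0]
width: 0.0002
grip_force: 9.4
```

```bash
python3 d.py -76.5
```

```text
-76.5
t 19.7 pos [0.5446 0.0162 0.0136] th 83.66 tilt 0.37 w 0.0002 gf 9.4 F [ -4.7 -18.2  12. ] j [ 0.54  0.5  -0.79  1.85  0.43  0.97 -0.55]
dp [ 0.004  -0.0007 -0.0199] spin -0.0013
tcp in dock -120.49009449999596 -0.16743209275888077
```

Hard stop at the expected position, to within 1 mm. I'll back off, rise and verify.

>>> carry_out(deltas=[{"hand":0,"dp":[-0.08,0,0],"spin":0},{"hand":0,"dp":[-0.25,0,0],"spin":0},{"hand":0,"dp":[-0.4,0,-0.1],"spin":0},{"hand":0,"dp":[-0.6,0,-0.3],"spin":0},{"hand":0,"dp":[-0.8,0,-0.5],"spin":0},{"hand":0,"dp":[-0.9,0,-0.7],"spin":0},{"hand":0,"dp":[-1,0,-0.7],"spin":0},{"hand":0,"dp":[-1,0,-0.7],"spin":0},{"hand":0,"dp":[-1,0,-0.7],"spin":0}])

```text
time: 20.6
ee_pos: [0.5185, -0.229, 0.1892]
eef_rot: [0.745, 0.667, 0.001, 0.001]
ft_force: [0.4, 0.6, -0.3]
width: 0.0003
grip_force: 0.0
```

Run:
```python
from h import *
a=camera("top"); b=camera("side"); cv2.imwrite("raw_t2.png",a[:,:,::-1])
a=cv2.resize(a[165:230,180:275,::-1],None,fx=8,fy=8,interpolation=2); b=cv2.resize(b[100:290,200:395,::-1],None,fx=3.3,fy=3.3,interpolation=2)
cv2.imwrite("pics/f1.png",a); print(a.shape)
```

```text
(520, 760, 3)
```

View pics/f1.png

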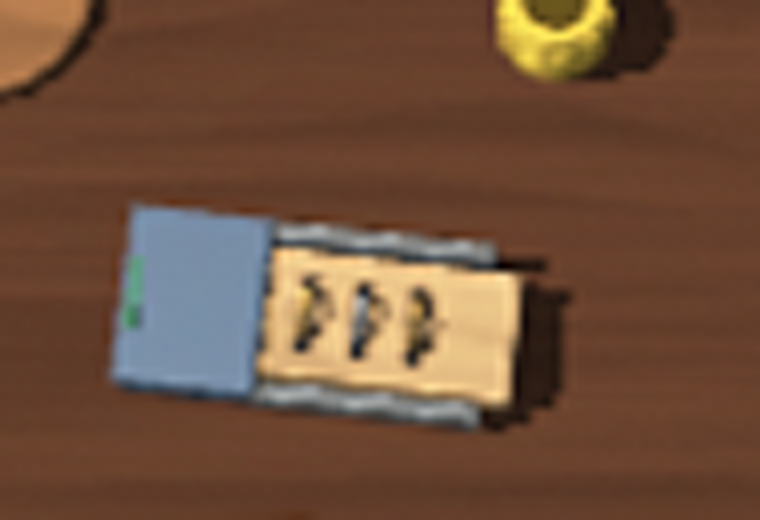

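The block's front face is flush with the housing at about x = 265 with no gap, and its back end is just out of the walls. Handing in.

```bash
python3 -c "
from bench import *
print(close_job())"
```

```text
the job is handed in; nothing more can be done
None
```

The job is handed in: the dust cover stands upright in the middle of the green plate, and the ring block is pushed fully home against the socket; I saw no contact with the jar, roller or stand, though I took no final close-up of the jar or stand.

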